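# Slide the size gauge out of its tray and set it on the gauge cradle

## Robot

A 6-joint arm with a two-finger parallel gripper is mounted at the origin on a cart in front of the work surface, level with it; the furniture and walls round the work are solid. World frame = base frame: x ahead of the robot, y to its left, z up, the work surface at z = 0. Lengths are in m, angles in rad, forces in N, time in s.
With the tool pointing down it reaches from about 0.35 to 0.925 m from the base axis. Payload 6.4 kg.
Tool frame: the origin (TCP) lies at the very end of the fingers, on their centre line; the grasp point (between the pads) lies 19 mm behind it; z points along the fingers, y is the line along which they close (so a half turn about z gives the same grasp; the last joint's range is limited). The gripper opens to 85 mm and grips with 20 to 120 N. Pads are 22 mm wide; open, the fingers measure 114 mm over their backs; the gripper's body (76 mm by 85 mm) begins 54 mm behind the grasp point. The pads swing forward as they close: fully open they stand 13 mm farther back than shut.
Start: joints at [1.022, 0.245, 1.558, -0, 1.339, -0.174], TCP at [0.238, 0.605, 0.231] pointing down, gripper open.
Joint ranges: [-3.13, 3.13], [-1.02, 2.26], [0.13, 2.54], [-0.95, 4.09], [0.21, 2.88], [-2.74, 2.74]. Speed limits (rad/s): [2.57, 2.57, 3.14, 3.14, 3.14, 3.14].

## Interface

Orientations are given as a unit quaternion [x, y, z, w].
In Python, from bench import manip gives the robot as it stands.
- The arm moves only by the tool advance, called after ">>>" as name([rows], argument=value, ...), one row to a line, values as JSON. Schema: {"type":"object","properties":{"rows":{"type":"object","properties":{"moves":{"type":"array","items":{"type":"array","items":{"type":"number"},"minItems":6,"maxItems":6},"minItems":1,"maxItems":20}},"additionalProperties":false,"required":["moves"]},"aperture":{"type":"number"},"only":{"type":"string"},"quiet":{"type":"boolean"},"lines":{"type":"string"}},"required":["rows"],"additionalProperties":false}. rows is an object whose key "moves" holds a list of rows, 1 to 20 of them, each of 6 numbers: dx, dy, dz in mm, then a rotation vector rx, ry, rz in units of 0.25 rad; each row is the pose to reach, as a shift and turn from the pose commanded when the call began, along the tool's axes at that moment; what a row does not reach only later rows make up. A row lasts 1/12 s, in which the tool goes at most 0.0417 m and 0.125 rad, less where a joint would pass 70% of its speed; a pose out of reach is approached as far as the arm can. aperture is the finger opening in m, set as the call begins (left out keeps the last). The fingers move at their own pace and stop on an object; the grip force is fixed at half the most. Time passes only in rows, so rows that do not move let the fingers close. The tool returns the time, the measured TCP pose, the force, the opening and the grip force at its end. only (a regular expression) keeps the lines of the reply that match it, lines (a string "A,B") keeps lines A to B, and quiet returns only ok. Input that does not fit is refused with a message, and nothing moves.
- manip.observe(): the state, without advancing time (a new reading comes with each control period).
- manip.capture(name): name is "scene" or "side" or "wrist"; returns a dict with "image" (480x640x3 uint8, red, green, blue), "z_map" (480x640 float32, m along the optical axis (not along the pixel's ray), 0 where there is no reading), "fx", "fy", "cx", "cy" (pixels), "origin" and "orientation" of the camera in the world. Camera axes: x right, y up, looking along -z (the intrinsics and any distortion apply to the point x, -y, -z); pixel columns grow to the right and rows downward; lengths in m; the calibration is good to about 2 mm. A picture is of the moment at which its call begins.
- manip.hand_in(): hands the job in; it is judged then, once.
The state is a dict: "time_s": time; "joints": joint angles; "qd": joint speeds; "joint_efforts": joint torques, N m; "eef_pos": TCP position; "tool_rot": TCP orientation; "force": force on the tool from outside, world axes, zero at the start; "moment": the same for the moment, N m; "width": finger opening in m; "grasp_force": force on a finger pad.
Only numpy, scipy, OpenCV 4.12 (cv2) and the standard library are available. Lean on these libraries where they do the work, as an engineer would, in place of code of your own. Each camera call takes 0.05 s, during which the arm holds its last target. There are 200 camera calls.

## Task

The flat aluminium hole gauge lies sunk in its blue tray, where its sides cannot be gripped. Edge it out over the tray's open end until it overhangs enough to pinch, but still lies flat and does not tip off, then pick it up and lower it onto the two orange bars of the cradle: lying flat between the ears, centred along its length, and not let go before it is down. Never let it fall onto the counter, and leave the small loose parts around as they are.

Things in the scene. Friction and masses are not known exactly. Their poses are not given: they have to be found in the camera images.
- gauge: Size gauge: bare aluminium plate 150 x 60 x 8 mm (x, y, z), a row of six through holes of 8 to 20 mm, 0.14 to 0.26 kg. Origin: centre of its underside, its centre of mass within 3 mm of that in x and y; x along its length, z up. It starts flat and lengthwise in the tray, its end up to 12 mm inside the open end. Once it overhangs it can be gripped across its 60 mm width.
- tray: Blue gauge tray, fixed, 230 x 74 mm, 57 mm high at the rims. Origin: centre of its underside. x along the channel: open end at x = -115 mm (roughly towards the robot), 5 mm end wall at +115 mm. Flat deck 45 mm above the origin; side rims 5 mm thick, 12 mm above the deck, 64 mm apart inside (gauge has 2 mm each side, 4 mm below the rims).
- tray_lip (a point): Middle of the deck's edge at the tray's open end, 45 mm above the counter; same axes as the tray. Outside it the front face drops straight to the counter, so fingers can reach below the gauge there. Behind the gauge the channel is empty for 60 mm or more: room for closed fingertips.
- cradle: Gauge cradle, fixed: dark steel base 85 x 110 x 8 mm (x, y, z); two orange bars along y at x = -24 and +24 mm, each 8 mm thick, 76 mm long, tops 50 mm above the counter. Origin: centre of its underside. Ears 5 mm thick on the bar ends rise 9 mm, 66 mm apart inside (3 mm each side of the gauge), and flare outwards above, to 66 mm over the counter.
- cradle_seat (a point): Point midway between the bars at the height of their tops (50 mm above the counter), where the middle of the gauge's underside belongs; same axes as the cradle. The gauge lies along x, either way round, its ends beyond the bars; beyond x = -28 and +28 mm nothing stands above the base, so fingers may pass beside the gauge there.
- hex_nut: loose grey hex nut, 21 x 24 x 11 mm, bystander; origin under its centre
- bolt: loose grey bolt lying down, 54 x 23 x 21 mm, bystander; origin under its centre
- brass_nipple: loose brass nipple, 37 x 29 x 26 mm, bystander; origin under its centre
- spanner: steel spanner lying flat, 22 x 153 x 8 mm, bystander; origin under its centre

How it is judged:
On the way, in this order (a step that is already met when the one before it is completed fails the run):
1. the gauge lies flat on the tray's deck and overhangs the open end by at least 25 mm (x of gauge in the frame of tray_lip between -0.02 and 0.05 m and z of gauge in the frame of tray_lip between -0.004 and 0.004 m and angle between gauge's own z axis and vertical below 0.06 rad), for 0.2 s.
2. the gauge is gripped by the fingers and lifted at least 20 mm clear of the deck (height (world z) of gauge above 0.065 m and contact force between the fingers and gauge above 0.5 N), for 0.1 s.
3. the gauge, still gripped, is lowered to within 6 mm of the bars of the cradle (z of gauge in the frame of cradle_seat below 0.006 m and horizontal distance between gauge and cradle_seat below 0.03 m and contact force between the fingers and gauge above 0.3 N), for 0.05 s.
At the end, for the whole second after the job is handed in: The gauge lies still and flat (within 0.06 rad) on both bars of the cradle between the ears: its middle within 12 mm of the cradle's middle lengthwise and 5 mm across, its underside within 4 mm of the bars' tops, its length along the cradle's x (within 0.12 rad, either way round) (z of gauge in the frame of cradle_seat between -0.004 and 0.004 m and x of gauge in the frame of cradle_seat between -0.012 and 0.012 m and y of gauge in the frame of cradle_seat between -0.005 and 0.005 m and angle between the x axis of gauge and the x axis of cradle, either way round below 0.12 rad and angle between gauge's own z axis and vertical below 0.06 rad and contact force between gauge and cradle above 0.3 N and linear speed of gauge below 0.02 m/s); the robot touches nothing.
It fails at once if the gauge falls off the tray or the cradle towards the counter (its middle below 30 mm) or tips by more than 0.6 rad (height (world z) of gauge below 0.03 m or angle between gauge's own z axis and vertical above 0.6 rad).
It fails at once if a loose bystander is pushed more than 20 mm from its place (distance of any of hex_nut, bolt, brass_nipple, spanner from where it was at the start of the episode above 0.02 m).
It also fails if it takes over 54 s, if anything falls off the work surface, if the arm or the gripper's body presses on something with over 40 N, if the wrist force passes 120 N, or if a joint passes its speed limit or range.

## Working session

There is one attempt and no reset: what is moved stays moved. The work goes in short steps, Python scripts to look and compute and a tool call to move; the robot and the scene stay as the last step left them, time stands still between calls to the robot, and variables do not carry over. Pictures are saved under pics/ and viewed, at most 10 in all, crops included, and the job is handed in when it is done.

```bash
ls; mkdir -p pics
```

Run:
```python
from bench import manip
import cv2,numpy as np
for n in("scene","side","wrist"):
    c=manip.capture(n); np.savez(f"{n}0.npz",**c); cv2.imwrite(f"pics/{n}0.png",c["image"][...,::-1]); print(n,c["fx"],c["fy"],c["cx"],c["cy"],c["origin"],c["orientation"],[k for k in c])
s=manip.observe();print(s)
```

```text
bench.py
pics
scene 485.92408684143885 485.92408684143885 315.06162672480804 230.3044447217218 [-0.18172167 -0.30869014  0.63682736] [ 0.37790029 -0.23170949 -0.46517727  0.76623246] ['image', 'z_map', 'fx', 'fy', 'cx', 'cy', 'origin', 'orientation']
side 481.95724273101524 481.95724273101524 318.7863188910742 235.674134841444 [0.21550603 1.02590526 0.79074763] [-0.05855939  0.44460545  0.88618755 -0.11648357] ['image', 'z_map', 'fx', 'fy', 'cx', 'cy', 'origin', 'orientation']
wrist 332.152183368481 332.152183368481 315.3282016289618 238.7671838261673 [0.1732742  0.6301233  0.37313958] [-0.11420698 -0.07660745  0.55789535  0.81843805] ['image', 'z_map', 'fx', 'fy', 'cx', 'cy', 'origin', 'orientation']
{'time_s': 0.15, 'joints': array([ 1.02194585e+00,  2.45663836e-01,  1.55875658e+00,  3.10224382e-05,
        1.33868648e+00, -1.74081571e-01]), 'qd': array([ 0.00024708, -0.00042989, -0.00343775, -0.0001834 , -0.00140792,
        0.0017773 ]), 'joint_efforts': array([-5.62303705e-05, -4.29985964e+01, -3.26552618e+01, -9.34015702e-05,
        3.53766060e-03,  4.52602393e-06]), 'eef_pos': array([0.23768461, 0.60452012, 0.2304148 ]), 'tool_rot': array([ 1.86293235e-01,  9.82493897e-01, -7.02861437e-04, -2.81871319e-04]), 'force': array([ 0.13791529, -0.45024614, -0.21568154]), 'moment': array([ 0.02228786, -0.03511995,  0.02055748]), 'grasp_force': 0.0, 'width': 0.08549612716711803}
```

View pics/scene0.png

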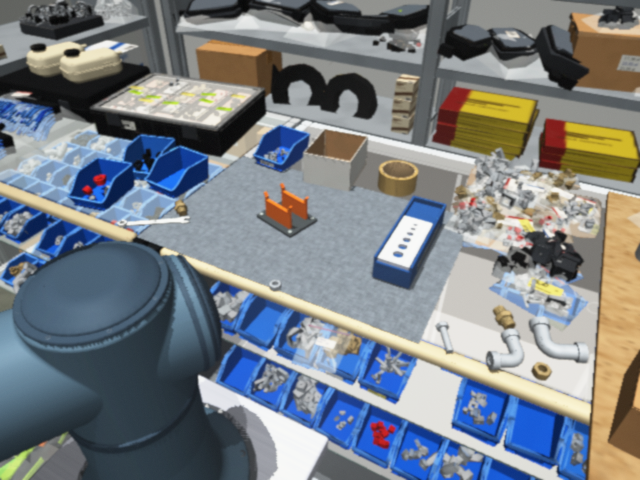

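View pics/side0.png

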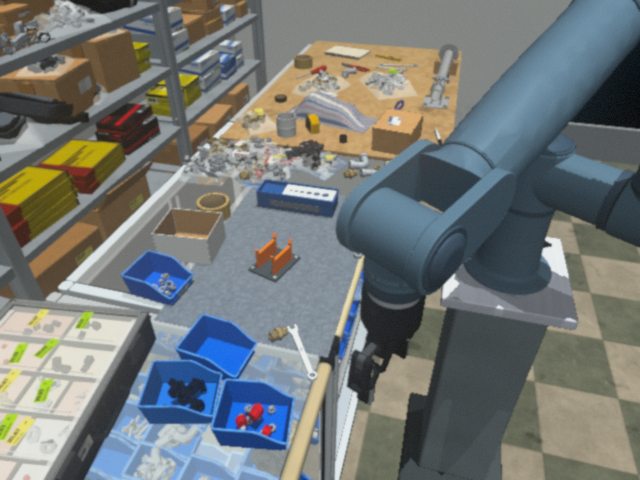

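The scene view shows the tray with the gauge at about (410,240), the cradle at (287,212), the hex nut at (275,285) and the spanner at (155,221). The side view shows the tray at (298,197) and the cradle at (273,257).

Create h.py:
```python
import numpy as np,cv2
from scipy.spatial.transform import Rotation as R
def load(n): return dict(np.load(n))
def rays(c,uv):
    uv=np.atleast_2d(np.asarray(uv,float))
    d=np.c_[(uv[:,0]-c["cx"])/c["fx"],-(uv[:,1]-c["cy"])/c["fy"],-np.ones(len(uv))]
    return R.from_quat(c["orientation"]).apply(d)
def onplane(c,uv,z):
    d=rays(c,uv); return c["origin"]+d*((z-c["origin"][2])/d[:,2])[:,None]
def cloud(c,m):
    v,u=np.nonzero(m&(c["z_map"]>0)); uv=np.c_[u,v]
    return c["origin"]+rays(c,uv)*c["z_map"][v,u][:,None]
def tri(c1,p1,c2,p2):
    d1,d2=rays(c1,p1)[0],rays(c2,p2)[0]
    t=np.linalg.lstsq(np.c_[d1,-d2],c2["origin"]-c1["origin"],rcond=None)[0]
    a=c1["origin"]+t[0]*d1;b=c2["origin"]+t[1]*d2
    return (a+b)/2,np.linalg.norm(a-b)
def masks(c,box):
    h=cv2.cvtColor(c["image"],cv2.COLOR_RGB2HSV);b=np.zeros(h.shape[:2],bool);x0,y0,x1,y1=box;b[y0:y1,x0:x1]=1
    H,S,V=[h[...,i].astype(int) for i in range(3)]
    return dict(blue=b&(H>95)&(H<125)&(S>130),white=b&(V>165)&(S<60),orange=b&(H<18)&(S>150)&(V>70))
def big(m):
    n,l,s,_=cv2.connectedComponentsWithStats(m.astype(np.uint8)); return l==1+np.argmax(s[1:,4])
```

Run:
```python
from h import *
for n,tb,cb in(("scene",(365,185,455,295),(250,175,325,240)),("side",(250,170,345,225),(245,225,305,285))):
    c=load(n+"0.npz")
    m=masks(c,tb); w=big(m["white"]);b=big(m["blue"]);o=masks(c,cb)["orange"]
    cn,_=cv2.findContours(w.astype(np.uint8),cv2.RETR_EXTERNAL,2)
    r=cv2.minAreaRect(max(cn,key=cv2.contourArea)); bp=cv2.boxPoints(r)
    q=cv2.approxPolyDP(cv2.convexHull(max(cn,key=cv2.contourArea)),4,True)[:,0]
    P=onplane(c,q,.053); print(n,"white quad",q.tolist(),P.round(4).tolist())
    pw=onplane(c,np.argwhere(w)[:,::-1],.053)[:,:2].astype(np.float32); print(" rect",cv2.minAreaRect(pw))
    for k,mm in(("white",w),("blue",b),("orange",o)):
        p=cloud(c,mm); print(k,mm.sum(),"z pct",np.percentile(p[:,2],[1,50,90,99]).round(4),"mean",p.mean(0).round(4))
    p=cloud(c,b); t=p[p[:,2]>.052][:,:2].astype(np.float32); print(" rim rect",cv2.minAreaRect(t))
    p=cloud(c,o); t=p[p[:,2]>.055][:,:2].astype(np.float32); print(" orange ear rect",len(t),cv2.minAreaRect(t),cv2.boxPoints(cv2.minAreaRect(t)).tolist())
    x0,y0,x1,y1=min(tb[0],cb[0]),min(tb[1],cb[1]),max(tb[2],cb[2]),max(tb[3],cb[3])
    im=c["image"][y0:y1,x0:x1,::-1]; cv2.imwrite(f"pics/{n}_crop.png",cv2.resize(im,None,fx=3.6 if n=="scene" else 5,fy=3.6 if n=="scene" else 5,interpolation=2))
    print(im.shape)
```

```text
scene white quad [[366, 190], [452, 206], [454, 294], [365, 294]] [[0.6815, 0.0086, 0.053], [0.7082, -0.1774, 0.053], [0.4494, -0.2489, 0.053], [0.3796, -0.1154, 0.053]]
 rect ((0.5658327341079712, -0.13746604323387146), (0.32649388909339905, 0.18453925848007202), 22.706993103027344)
white 3458 z pct [-0.0022  0.0006  0.0023  0.0335] mean [ 0.5966 -0.1234  0.0014]
blue 1579 z pct [0.0088 0.0447 0.0568 0.0584] mean [ 0.5792 -0.1309  0.0416]
orange 900 z pct [0.0085 0.0349 0.0507 0.0652] mean [0.5619 0.1461 0.0344]
 rim rect ((0.5899201035499573, -0.129644513130188), (0.23141825199127197, 0.07393909245729446), 0.17553271353244781)
 orange ear rect 51 ((0.5638781785964966, 0.14638936519622803), (0.08224615454673767, 0.05359787493944168), 73.14295196533203) [[0.5263057351112366, 0.11480458080768585], [0.5776005387306213, 0.09926201403141022], [0.6014506220817566, 0.1779741495847702], [0.5501558184623718, 0.19351671636104584]]
(120, 205, 3)
side white quad [[282, 193], [288, 184], [336, 191], [332, 200]] [[0.6283, -0.1025, 0.053], [0.6272, -0.1557, 0.053], [0.4793, -0.1538, 0.053], [0.479, -0.1033, 0.053]]
 rect ((0.5536202788352966, -0.12828890979290009), (0.15221422910690308, 0.05884198844432831), 0.062391024082899094)
white 532 z pct [0.0446 0.0528 0.055  0.0583] mean [ 0.5546 -0.1286  0.0527]
blue 224 z pct [0.0415 0.0453 0.0557 0.0591] mean [ 0.6696 -0.1284  0.0469]
orange 562 z pct [0.0103 0.0359 0.0514 0.0647] mean [0.5653 0.1531 0.0351]
 rim rect ((0.667363166809082, -0.09401001781225204), (0.016541738063097, 0.07295872271060944), 79.27249908447266)
 orange ear rect 30 ((0.5662867426872253, 0.15099015831947327), (0.08019541949033737, 0.05381229519844055), 74.1644058227539) [[0.5294598937034607, 0.1197563111782074], [0.5812299847602844, 0.10507211089134216], [0.60311359167099, 0.18222400546073914], [0.5513435006141663, 0.19690820574760437]]
(115, 100, 3)
```

Create goal.py:
```python
import sys,numpy as np
from bench import manip
from scipy.spatial.transform import Rotation as R
# goal: x y z yaw(world angle of tool y minus 90deg, rad) -> shift and turn in tool axes
x,y,z,yaw=map(float,sys.argv[1:5]); s=manip.observe(); q=R.from_quat(s["tool_rot"])
G=R.from_matrix(np.array([[-np.cos(yaw),-np.sin(yaw),0],[-np.sin(yaw),np.cos(yaw),0],[0,0,-1]]).T.T)
G=R.from_matrix(np.c_[[-np.cos(yaw),-np.sin(yaw),0],[-np.sin(yaw),np.cos(yaw),0],[0,0,-1]])
d=q.inv().apply(np.array([x,y,z])-s["eef_pos"]); print("at",s["eef_pos"].round(4),"row",d.round(4),(q.inv()*G).as_rotvec().round(4),"dist",np.linalg.norm(d).round(3),s["time_s"])
```

```bash
sed -i '/\.T\.T/d' goal.py; python3 goal.py 0.50 0.15 0.25 0
```

```text
at [0.2377 0.6045 0.2304] row [-0.4105 -0.327  -0.0192] [-0.0014 -0.0006 -0.3748] dist 0.525 0.15
```
Ramp: 18 rows. Type first few fractions then final. Keep few: use -0.05.. let me do 14 rows-ish at full + a few settle. Gripper close during travel? Closed for pushing; closed fingers also less occlusion? opening 0. Do it.

The manual's scale: shifts go in mm and turns go in units of 0.25 rad. Converting my numbers, -0.05 m is -50, -0.41 m is -410, -0.05 rad is -0.2.

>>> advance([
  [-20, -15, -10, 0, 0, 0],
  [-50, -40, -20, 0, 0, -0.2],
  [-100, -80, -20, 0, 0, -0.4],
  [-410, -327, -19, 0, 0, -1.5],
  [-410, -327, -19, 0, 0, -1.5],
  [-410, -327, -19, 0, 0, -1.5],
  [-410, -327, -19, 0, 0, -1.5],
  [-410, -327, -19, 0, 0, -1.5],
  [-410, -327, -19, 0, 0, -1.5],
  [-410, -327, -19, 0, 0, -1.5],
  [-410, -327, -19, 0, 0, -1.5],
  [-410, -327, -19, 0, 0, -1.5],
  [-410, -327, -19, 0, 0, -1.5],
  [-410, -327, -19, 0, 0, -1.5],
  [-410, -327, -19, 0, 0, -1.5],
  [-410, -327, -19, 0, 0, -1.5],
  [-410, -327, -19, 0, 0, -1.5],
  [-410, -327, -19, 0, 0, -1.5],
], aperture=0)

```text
refused: rows: the value is not of type 'object' (schema: type "object"). Nothing was moved.
```

I used the wrong layout. The manual says an object with the rows under "moves"; once more.

>>> advance(rows={"moves": [[-20, -15, -10, 0, 0, 0], [-50, -40, -20, 0, 0, -0.2], [-100, -80, -20, 0, 0, -0.4], [-410, -327, -19, 0, 0, -1.5], [-410, -327, -19, 0, 0, -1.5], [-410, -327, -19, 0, 0, -1.5], [-410, -327, -19, 0, 0, -1.5], [-410, -327, -19, 0, 0, -1.5], [-410, -327, -19, 0, 0, -1.5], [-410, -327, -19, 0, 0, -1.5], [-410, -327, -19, 0, 0, -1.5], [-410, -327, -19, 0, 0, -1.5], [-410, -327, -19, 0, 0, -1.5], [-410, -327, -19, 0, 0, -1.5], [-410, -327, -19, 0, 0, -1.5], [-410, -327, -19, 0, 0, -1.5], [-410, -327, -19, 0, 0, -1.5], [-410, -327, -19, 0, 0, -1.5]]}, aperture=0)

```text
time_s: 1.65
eef_pos: [0.499, 0.1519, 0.2502]
tool_rot: [-0.001, 1.0, 0.0, -0.0]
force: [0.3, -1.2, 0.4]
width: -0.0001
grasp_force: 0.0
```

Run:
```python
from bench import manip
import cv2,numpy as np
c=manip.capture("wrist"); np.savez("w1.npz",**c); cv2.imwrite("pics/w1.png",c["image"][...,::-1])
```

```bash
python3 goal.py 0.56 -0.13 0.25 0
```

```text
at [0.4991 0.1519 0.2503] row [-6.02e-02 -2.82e-01  2.00e-04] [ 0.0001 -0.0001  0.0025] dist 0.288 1.7
```

View pics/w1.png

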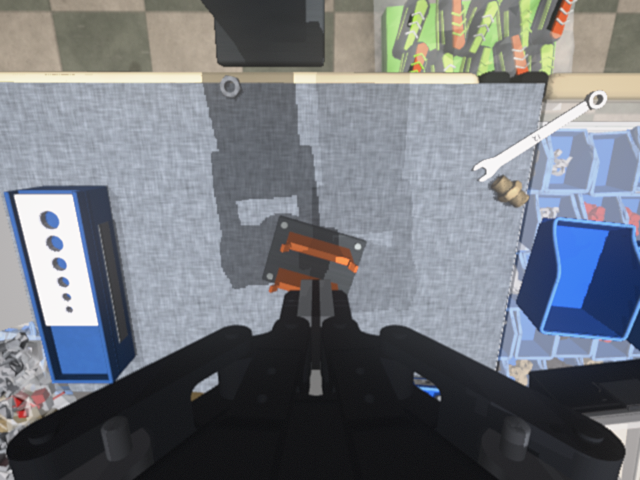

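The wrist view shows the gauge in the tray at about (60,260), open end up in the image, and the cradle at (315,255), partly hidden by the fingers. I'll take two wrist views from farther along x.

Create cap.py:
```python
import sys,cv2,numpy as np
from bench import manip
c=manip.capture(sys.argv[1]); np.savez(sys.argv[2]+".npz",**c); cv2.imwrite(f"pics/{sys.argv[2]}.png",c["image"][...,::-1])
```

```text
(no output)
```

>>> advance(rows={"moves": [[-20, -20, 0, 0, 0, 0], [-140, -100, 0, 0, 0, 0], [-140, -100, 0, 0, 0, 0], [-140, -100, 0, 0, 0, 0], [-140, -100, 0, 0, 0, 0], [-140, -100, 0, 0, 0, 0], [-140, -100, 0, 0, 0, 0], [-140, -100, 0, 0, 0, 0], [-140, -100, 0, 0, 0, 0], [-140, -100, 0, 0, 0, 0]]})

```text
time_s: 2.53
eef_pos: [0.639, 0.0517, 0.2505]
tool_rot: [-0.001, 1.0, 0.0, 0.0]
force: [0.6, -0.1, -0.3]
width: -0.0001
grasp_force: 0.0
```

```bash
python3 cap.py wrist w2
```

>>> advance(rows={"moves": [[0, -20, 0, 0, 0, 0], [0, -120, 0, 0, 0, 0], [0, -120, 0, 0, 0, 0], [0, -120, 0, 0, 0, 0], [0, -120, 0, 0, 0, 0], [0, -120, 0, 0, 0, 0], [0, -120, 0, 0, 0, 0], [0, -120, 0, 0, 0, 0], [0, -120, 0, 0, 0, 0]]})

```text
time_s: 3.33
eef_pos: [0.6398, -0.068, 0.2504]
tool_rot: [-0.001, 1.0, 0.0, 0.0]
force: [-1.4, -0.1, -0.9]
width: 0.0003
grasp_force: 0.0
```

```bash
python3 cap.py wrist w3
python3 -c "
import cv2,numpy as np
a=cv2.imread('pics/w2.png');b=cv2.imread('pics/w3.png')
cv2.imwrite('pics/w23.png',cv2.resize(np.vstack([a[:330],b[:330]]),(580,598)))"
```

```text
(no output)
```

View pics/w23.png

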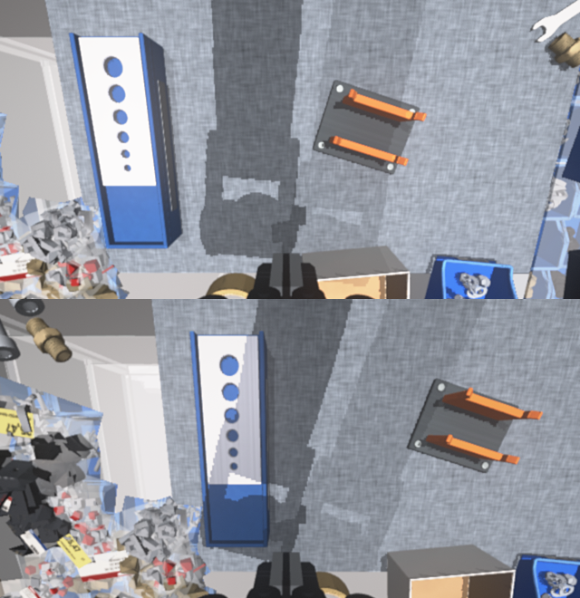

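Both wrist views show everything in full: gauge at full-image (135,125) in w2 and (255,125) in w3, with the empty channel behind it; cradle at (410,140) and (525,140).

Create meas.py:
```python
from h import *
cs={n:load(n+".npz") for n in("w2","w3")}
boxes={"w2":((75,30,200,280),(345,80,480,200)),"w3":((205,30,300,280),(445,80,605,200))}
quads={};bars={}
for n,c in cs.items():
    tb,cb=boxes[n]; h=cv2.cvtColor(c["image"],cv2.COLOR_RGB2HSV).astype(int)
    m=masks(c,tb)
    b=np.zeros(h.shape[:2],bool);b[tb[1]:tb[3],tb[0]:tb[2]]=1
    blue=big(m["blue"]); hull=np.zeros(b.shape,np.uint8)
    cn=max(cv2.findContours(blue.astype(np.uint8),0,2)[0],key=cv2.contourArea); cv2.fillPoly(hull,[cv2.convexHull(cn)],1)
    w=cv2.erode(hull,np.ones((5,5)))>0
    w=big(w&(h[...,1]<110)&(h[...,2]>100))
    cn=max(cv2.findContours(w.astype(np.uint8),0,2)[0],key=cv2.contourArea)
    q=cv2.boxPoints(cv2.minAreaRect(cn)); quads[n]=q
    pw=onplane(c,cn[:,0],.053)[:,:2].astype(np.float32); p=cloud(c,w)
    print(n,"gauge rect@.053",cv2.minAreaRect(pw),"depth z",np.median(p[:,2]),"px",q.round().tolist())
    p=cloud(c,blue); t=p[(p[:,2]>.052)&(p[:,2]<.062)][:,:2].astype(np.float32); print(" rim rect",cv2.minAreaRect(t)," deck z",np.median(p[(p[:,2]>.038)&(p[:,2]<.05),2]))
    o=masks(c,cb)["orange"]; P=cloud(c,o); t=P[P[:,2]>.045][:,:2].astype(np.float32); tt=P[(P[:,2]>.046)&(P[:,2]<.053)]
    print(" cradle top rect",len(t),cv2.minAreaRect(t),"bar z",np.median(tt[:,2]),"ear top",np.percentile(P[:,2],99))
    nn,l,s,ce=cv2.connectedComponentsWithStats(o.astype(np.uint8)); k=sorted([i for i in range(1,nn) if s[i,4]>60],key=lambda i:ce[i,1]); print("  bars",[(s[i].tolist()) for i in k])
    bars[n]=[]
    for i in k:
        v,u=np.nonzero(l==i); z=c["z_map"][v,u]; X=c["origin"]+rays(c,np.c_[u,v])*z[:,None]; f=X[:,2]>.045
        bars[n].append((u[f],v[f])); r=cv2.minAreaRect(X[f][:,:2].astype(np.float32)); print("   bar",np.round(r[0],4),np.round(r[1],4),round(r[2],2),"tip-to-tip mid",)
a,b=quads["w2"],quads["w3"]
for q in(a,b): q[:]=q[np.argsort(q[:,1])]
for q in(a,b):
    q[:2]=q[:2][np.argsort(q[:2,0])];q[2:]=q[2:][np.argsort(q[2:,0])]
for i in range(4): print("corner",*tri(cs["w2"],a[i],cs["w3"],b[i]))
```

```bash
python3 meas.py
```

```text
w2 gauge rect@.053 ((0.6156959533691406, -0.12694630026817322), (0.03524171561002731, 0.06530896574258804), 6.333425998687744) depth z 0.05311791259335047 px [[108.0, 177.0], [169.0, 170.0], [173.0, 205.0], [112.0, 212.0]]
 rim rect ((0.6484073996543884, -0.12617410719394684), (0.07391473650932312, 0.11280445754528046), 89.51750946044922)  deck z 0.045251106656499895
 cradle top rect 1279 ((0.5665243864059448, 0.14842522144317627), (0.0824686661362648, 0.05541478842496872), 73.3524169921875) bar z 0.04998675992941509 ear top 0.06685589184143124
  bars [[384, 99, 72, 33, 607], [457, 125, 12, 8, 73], [367, 151, 70, 28, 566], [437, 173, 13, 9, 69]]
   bar [0.5462 0.1188] [0.0338 0.1379] 5.6 tip-to-tip mid
   bar [0.5547 0.1907] [0.007  0.0065] 86.82 tip-to-tip mid
   bar [0.582  0.1137] [0.126  0.0088] 74.78 tip-to-tip mid
   bar [0.5839 0.1169] [0.1331 0.0063] 75.01 tip-to-tip midTraceback (most recent call last):
  File "meas.py", line 12, in <module>
    w=big(w&(h[...,1]<110)&(h[...,2]>100))
  File "h.py", line 23, in big
    n,l,s,_=cv2.connectedComponentsWithStats(m.astype(np.uint8)); return l==1+np.argmax(s[1:,4])
                                                                              ~~~~~~~~~^^^^^^^^^
    return _wrapfunc(a, 'argmax', axis=axis, out=out, **kwds)
    return bound(*args, **kwds)
ValueError: attempt to get argmax of an empty sequence
```

Create meas.py:
```python
from h import *
import sys
cs={n:load(n+".npz") for n in sys.argv[1:3]}
Q=[]
def W(c):
    v,u=np.mgrid[:480,:640]; X=c["origin"]+rays(c,np.c_[u.ravel(),v.ravel()])*c["z_map"].reshape(-1,1)
    return X.reshape(480,640,3)
for n,c in cs.items():
    h=cv2.cvtColor(c["image"],cv2.COLOR_RGB2HSV).astype(int); X=W(c); H,S,V=h[...,0],h[...,1],h[...,2]
    inb=lambda x0,x1,y0,y1,z0,z1:(c["z_map"]>0)&(X[...,0]>x0)&(X[...,0]<x1)&(X[...,1]>y0)&(X[...,1]<y1)&(X[...,2]>z0)&(X[...,2]<z1)
    t=inb(.39,.73,-.18,-.08,.035,.066); blue=t&(H>95)&(H<125)&(S>120); w=big(t&~blue&(S<110)&(V>60))
    cn=max(cv2.findContours(w.astype(np.uint8),0,2)[0],key=cv2.contourArea); cn=cv2.convexHull(cn)
    q=cv2.approxPolyDP(cn,5,True)[:,0].astype(float); q=q[np.lexsort((q[:,0],q[:,1]))]
    if len(q)==4:
        q[:2]=q[:2][np.argsort(q[:2,0])];q[2:]=q[2:][np.argsort(q[2:,0])]
    Q.append(q)
    r=cv2.minAreaRect(onplane(c,cn[:,0],.053)[:,:2].astype(np.float32)); print(n,"gauge",np.round(r[0],4),np.round(r[1],4),round(r[2],2),"z",np.median(X[w][:,2]).round(4),q.tolist())
    p=X[blue&(X[...,2]>.053)&(X[...,2]<.061)][:,:2].astype(np.float32); r=cv2.minAreaRect(p); print("  rims",np.round(r[0],4),np.round(r[1],4),round(r[2],2))
    o=inb(.48,.66,.08,.22,.045,.075)&(H<18)&(S>140)
    p=X[o][:,:2].astype(np.float32); r=cv2.minAreaRect(p); zz=X[o][:,2]
    print("  cradle",np.round(r[0],4),np.round(r[1],4),round(r[2],2),"bar z",np.median(zz[zz<.054]).round(4),"top",np.percentile(zz,99).round(4))
    bz=inb(.48,.66,.06,.24,.004,.012); r=cv2.minAreaRect(X[bz][:,:2].astype(np.float32)); print("  base",np.round(r[0],4),np.round(r[1],4),round(r[2],2))
if len(Q)==2 and len(Q[0])==len(Q[1])==4:
  for i in range(4): print("corner",*[np.round(k,4) for k in tri(cs[sys.argv[1]],Q[0][i],cs[sys.argv[2]],Q[1][i])])
```

```bash
python3 meas.py w2 w3
```

```text
w2 gauge [ 0.5875 -0.1288] [0.2246 0.0662] 0.18 z 0.0531 [[81.0, 36.0], [152.0, 40.0], [172.0, 204.0], [116.0, 241.0], [127.0, 268.0]]
  rims [ 0.5908 -0.1267] [0.2282 0.0741] 0.1
  cradle [0.5665 0.1487] [0.083  0.0556] 73.36 bar z 0.05 top 0.0668
  base [0.5518 0.1405] [0.1359 0.1081] 73.4
w3 gauge [ 0.5877 -0.1252] [0.2268 0.0753] 1.12 z 0.053 [[290.0, 35.0], [209.0, 36.0], [295.0, 241.0], [265.0, 268.0], [232.0, 269.0]]
  rims [ 0.5903 -0.1272] [0.2273 0.0729] 0.44
  cradle [0.5664 0.1482] [0.0833 0.0557] 73.38 bar z 0.05 top 0.0667
  base [0.56   0.1352] [0.1429 0.0904] 73.99
```

```bash
sed -i 's/w=big(t&~blue&(S<110)&(V>60))/w=big(cv2.morphologyEx((t\&~blue\&(S<75)\&(V>110)\&(X[...,2]>.049)\&(X[...,2]<.0565)).astype(np.uint8),2,np.ones((7,7)))>0)/' meas.py; python3 meas.py w2 w3; python3 goal.py 0.664 -0.1275 0.12 0.003
```

```text
w2 gauge [ 0.5537 -0.1274] [0.149  0.0621] 0.03 z 0.0532 [[87.0, 41.0], [152.0, 41.0], [113.0, 203.0], [170.0, 198.0]]
  rims [ 0.5908 -0.1267] [0.2282 0.0741] 0.1
  cradle [0.5665 0.1487] [0.083  0.0556] 73.36 bar z 0.05 top 0.0668
  base [0.5518 0.1405] [0.1359 0.1081] 73.4
w3 gauge [ 0.5542 -0.1267] [0.1489 0.0604] 0.12 z 0.0532 [[219.0, 42.0], [284.0, 41.0], [230.0, 203.0], [287.0, 203.0]]
  rims [ 0.5903 -0.1272] [0.2273 0.0729] 0.44
  cradle [0.5664 0.1482] [0.0833 0.0557] 73.38 bar z 0.05 top 0.0667
  base [0.56   0.1352] [0.1429 0.0904] 73.99
corner [ 0.4803 -0.1559  0.0541] 0.0013
corner [ 0.4798 -0.0967  0.0544] 0.0005
corner [ 0.6278 -0.1552  0.0567] 0.0005
corner [ 0.6252 -0.0968  0.0561] 0.0055
at [ 0.6398 -0.0682  0.2504] row [-0.024  -0.0594  0.1304] [ 0.0001  0.0001 -0.0011] dist 0.145 3.3833
```

Gauge centre is (0.554, −0.127) with corner heights 0.054–0.057, the lip is at x≈0.4755, and the cradle is at (0.5665, 0.1485) with yaw −0.290 and bars at 0.050. All of this fits the given sizes, so I'm going behind the gauge.

In the tool's units: 0.2024 m is 202.4, 0.2 m is 200.

>>> advance(rows={"moves": [[-12, -30, 0, 0, 0, 0], [-24, -59.4, 20, 0, 0, 0], [-24, -59.4, 50, 0, 0, 0], [-24, -59.4, 80, 0, 0, 0], [-24, -59.4, 110, 0, 0, 0], [-24, -59.4, 140, 0, 0, 0], [-24, -59.4, 165, 0, 0, 0], [-24, -59.4, 185, 0, 0, 0], [-24, -59.4, 195, 0, 0, 0], [-24, -59.4, 200, 0, 0, 0], [-24, -59.4, 202.4, 0, 0, 0], [-24, -59.4, 202.4, 0, 0, 0], [-24, -59.4, 202.4, 0, 0, 0]]})

```text
time_s: 4.47
eef_pos: [0.665, -0.1291, 0.0496]
tool_rot: [-0.0, 1.0, -0.0, 0.001]
force: [0.6, -0.3, 0.3]
width: 0.0001
grasp_force: 0.0
```

```bash
python3 goal.py 0.576 -0.1275 0.048 0.003
```

```text
at [ 0.665  -0.1291  0.0496] row [0.089  0.0017 0.0014] [-0.001   0.0026 -0.0026] dist 0.089 4.4667
```

In the tool's units: 0.065 m is 65, 0.064 m is 64.

>>> advance(rows={"moves": [[4, 1.7, 1, 0, 0, 0], [8, 1.7, 1, 0, 0, 0], [12, 1.7, 1, 0, 0, 0], [16, 1.7, 1, 0, 0, 0], [20, 1.7, 1, 0, 0, 0], [24, 1.7, 1, 0, 0, 0], [28, 1.7, 1, 0, 0, 0], [32, 1.7, 1, 0, 0, 0], [36, 1.7, 1, 0, 0, 0], [40, 1.7, 1, 0, 0, 0], [44, 1.7, 1, 0, 0, 0], [48, 1.7, 1, 0, 0, 0], [52, 1.7, 1, 0, 0, 0], [56, 1.7, 1, 0, 0, 0], [59, 1.7, 1, 0, 0, 0], [62, 1.7, 1, 0, 0, 0], [64, 1.7, 1, 0, 0, 0], [65, 1.7, 1, 0, 0, 0]]})

```text
time_s: 5.97
eef_pos: [0.5987, -0.1272, 0.047]
tool_rot: [-0.0, 1.0, -0.0, 0.0]
force: [1.6, -0.0, 0.5]
width: 0.0003
grasp_force: 0.9
```

```bash
python3 cap.py wrist w4; python3 cap.py side s4; python3 meas.py w4 s4
```

```text
w4 gauge [ 0.5338 -0.1267] [0.1078 0.0601] 0.01 z 0.0532 [[233.0, 0.0], [400.0, 0.0], [249.0, 280.0], [383.0, 280.0]]
  rims [ 0.5441 -0.1271] [0.1265 0.0736] 0.14
  return _methods._mean(a, axis=axis, dtype=dtype,
  ret = ret.dtype.type(ret / rcount)
Traceback (most recent call last):
  File "meas.py", line 21, in <module>
    print("  cradle",np.round(r[0],4),np.round(r[1],4),round(r[2],2),"bar z",np.median(zz[zz<.054]).round(4),"top",np.percentile(zz,99).round(4))
                                                                                                                   ~~~~~~~~~~~~~^^^^^^^
IndexError: index -1 is out of bounds for axis 0 with size 0
```

View pics/w4.png

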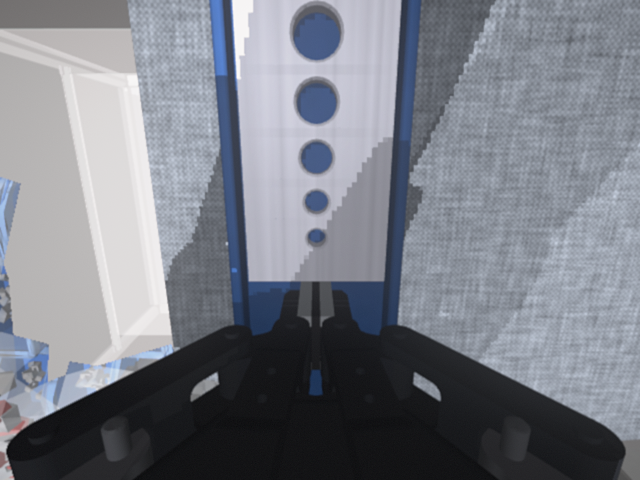

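The wrist view shows the gauge's back edge at row 280, just ahead of the fingertips, and square in the channel. Its centre is now at about 0.5127, a 38 mm overhang. It needs another 22 mm.

```bash
sed -i 's/^    o=inb(.*/    if n!="side" and "noc" in sys.argv: continue\n&/' meas.py
```

>>> advance(rows={"moves": [[4, 0, 0, 0, 0, 0], [8, 0, 0, 0, 0, 0], [12, 0, 0, 0, 0, 0], [15, 0, 0, 0, 0, 0], [18, 0, 0, 0, 0, 0], [20, 0, 0, 0, 0, 0], [21, 0, 0, 0, 0, 0], [22, 0, 0, 0, 0, 0], [22, 0, 0, 0, 0, 0], [22, 0, 0, 0, 0, 0]]})

```text
time_s: 6.9
eef_pos: [0.5767, -0.1272, 0.0468]
tool_rot: [-0.0, 1.0, 0.0, -0.0]
force: [1.4, 0.1, 0.1]
width: -0.0001
grasp_force: 0.6
```

```bash
python3 cap.py wrist w5; python3 meas.py w5 w5 noc
```

```text
w5 gauge [ 0.5117 -0.1267] [0.0601 0.1077] 89.98 z 0.0532 [[233.0, 0.0], [400.0, 0.0], [250.0, 280.0], [383.0, 280.0]]
  rims [ 0.5309 -0.1274] [0.0732 0.1098] 89.95
```

>>> advance(rows={"moves": [[-4, 0, 0, 0, 0, 0], [-12, 0, 0, 0, 0, 0], [-15, 0, 0, 0, 0, 0], [-15, 0, -20, 0, 0, 0], [-15, 0, -60, 0, 0, 0], [-15, 0, -100, 0, 0, 0], [-15, 0, -140, 0, 0, 0], [-15, 0, -180, 0, 0, 0], [-15, 0, -200, 0, 0, 0], [-15, 0, -200, 0, 0, 0], [-15, 0, -200, 0, 0, 0]]})

```text
time_s: 7.87
eef_pos: [0.5927, -0.1274, 0.2484]
tool_rot: [-0.0, 1.0, -0.001, 0.001]
force: [0.2, -0.3, -0.5]
width: -0.0
grasp_force: 0.0
```

```bash
python3 cap.py wrist w6; python3 meas.py w6 w6 noc;python3 goal.py 0.444 -0.127 0.13 0.003
```

```text
w6 gauge [ 0.4903 -0.1267] [0.06   0.1497] 89.99 z 0.0532 [[283.0, 18.0], [350.0, 18.0], [287.0, 180.0], [293.0, 187.0], [345.0, 187.0]]
  rims [ 0.5817 -0.127 ] [0.2099 0.072 ] 0.19
at [ 0.5917 -0.127   0.2462] row [ 0.1475 -0.      0.1163] [ 0.0004 -0.0011 -0.0026] dist 0.188 7.9167
```

```bash
python3 -c "
from h import *
c=load('scene0.npz'); print(onplane(c,[[445,338],[275,285],[504,318],[181,208],[340,316],[430,350]],.01).round(3))"
```

```text
[[ 0.388 -0.258  0.01 ]
 [ 0.365  0.056  0.01 ]
 [ 0.478 -0.336  0.01 ]
 [ 0.481  0.373  0.01 ]
 [ 0.352 -0.084  0.01 ]
 [ 0.352 -0.243  0.01 ]]
```

>>> advance(rows={"moves": [[20, 0, 0, 0, 0, 0], [60, 0, 0, 0, 0, 0], [100, 0, 0, 0, 0, 0], [149.5, 0, 40, 0, 0, 0], [149.5, 0, 80, 0, 0, 0], [149.5, 0, 100, 0, 0, 0], [149.5, 0, 116, 0, 0, 0], [149.5, 0, 116, 0, 0, 0], [149.5, 0, 116, 0, 0, 0], [149.5, 0, 116, 0, 0, 0], [149.5, 0, 116, 0, 0, 0], [149.5, 0, 116, 0, 0, 0]]}, aperture=0.085)

```text
time_s: 8.92
eef_pos: [0.4434, -0.1277, 0.1323]
tool_rot: [-0.0, 1.0, -0.001, 0.001]
force: [-0.0, -0.2, 0.2]
width: 0.0851
grasp_force: 0.0
```

```bash
python3 goal.py 0.442 -0.127 0.025 0
```

```text
at [ 0.4434 -0.1277  0.1323] row [0.0017 0.0008 0.1073] [-0.0013  0.0022  0.0005] dist 0.107 8.9167
```

>>> advance(rows={"moves": [[1.5, 0.8, 20, 0, 0, 0], [1.5, 0.8, 50, 0, 0, 0], [1.5, 0.8, 75, 0, 0, 0], [1.5, 0.8, 95, 0, 0, 0], [1.5, 0.8, 104, 0, 0, 0], [1.5, 0.8, 107, 0, 0, 0], [1.5, 0.8, 107, 0, 0, 0], [1.5, 0.8, 107, 0, 0, 0]]}, aperture=0.085)

```text
time_s: 9.58
eef_pos: [0.442, -0.127, 0.0252]
tool_rot: [-0.0, 1.0, -0.001, 0.001]
force: [0.5, -0.1, 0.2]
width: 0.0851
grasp_force: 0.0
```

```bash
python3 cap.py wrist w7; python3 cap.py scene s7
python3 -c "
import cv2,numpy as np
a=cv2.imread('pics/w7.png');b=cv2.imread('pics/s7.png')
cv2.imwrite('pics/g7.png',np.vstack([cv2.resize(a[180:480],(640,300)),cv2.resize(b[180:310,330:490],(370,300),interpolation=2).repeat(1,1) if 0 else np.hstack([cv2.resize(b[180:310,330:490],(370,300),interpolation=2),np.zeros((300,270,3),np.uint8)])]))"
```

```text
(no output)
```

View pics/g7.png

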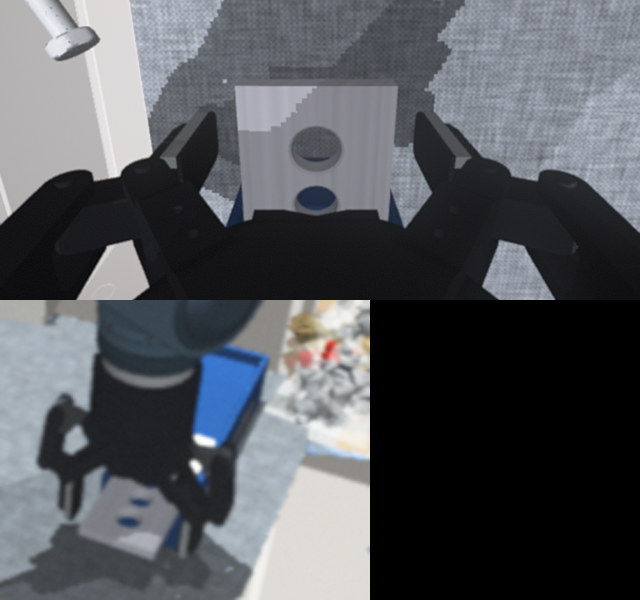

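The gauge end (columns 235–397) sits centred between the open pads (213 and 418). Closing the fingers.

>>> advance(rows={"moves": [[0, 0, 0, 0, 0, 0], [0, 0, 0, 0, 0, 0], [0, 0, 0, 0, 0, 0], [0, 0, 0, 0, 0, 0], [0, 0, 0, 0, 0, 0], [0, 0, 0, 0, 0, 0], [0, 0, 0, 0, 0, 0], [0, 0, 0, 0, 0, 0], [0, 0, 0, 0, 0, 0], [0, 0, 0, 0, 0, 0]]}, aperture=0)

```text
time_s: 10.52
eef_pos: [0.4413, -0.1267, 0.0246]
tool_rot: [-0.0, 1.0, -0.0, 0.0]
force: [-2.1, 1.1, 6.6]
width: 0.0589
grasp_force: 63.1
```

>>> advance(rows={"moves": [[0, 0, -1, 0, 0, 0], [0, 0, -3, 0, 0, 0], [0, 0, -6, 0, 0, 0], [0, 0, -10, 0, 0, 0], [0, 0, -14, 0, 0, 0], [0, 0, -18, 0, 0, 0], [0, 0, -21, 0, 0, 0], [0, 0, -23, 0, 0, 0], [0, 0, -24, 0, 0, 0], [0, 0, -24, 0, 0, 0]]})

```text
time_s: 11.35
eef_pos: [0.441, -0.1265, 0.0482]
tool_rot: [-0.0, 1.0, -0.0, 0.0]
force: [-0.7, 0.4, -2.7]
width: 0.0587
grasp_force: 64.7
```

```bash
python3 cap.py wrist w8; python3 cap.py side s8
```

Create tilt.py:
```python
from h import *
import sys
# plane fit of gauge in view: bright low-saturation points near the tool, extent along tool x/y
for n in sys.argv[1:]:
    c=load(n+".npz"); h=cv2.cvtColor(c["image"],cv2.COLOR_RGB2HSV).astype(int); m=c["z_map"]>0
    v,u=np.mgrid[:480,:640]; X=(c["origin"]+rays(c,np.c_[u.ravel(),v.ravel()])*c["z_map"].reshape(-1,1)).reshape(480,640,3)
    from bench import manip
    e=manip.observe()["eef_pos"]; d=X-e; r=np.hypot(d[...,0],d[...,1])
    m&=(h[...,1]<75)&(h[...,2]>80)&(r<.135)&(d[...,2]>.005)&(d[...,2]<.05); w=big(cv2.morphologyEx(m.astype(np.uint8),2,np.ones((3,3)))>0)
    P=X[w]; A=np.c_[P[:,:2]-P[:,:2].mean(0),np.ones(len(P))]; s=np.linalg.lstsq(A,P[:,2],rcond=None)[0]
    b=cv2.minAreaRect(P[:,:2].astype(np.float32)); print(n,len(P),"slope",s[:2].round(4),"mean",P.mean(0).round(4),"rect",np.round(b[0],4),np.round(b[1],4),round(b[2],2),"z rng",np.percentile(P[:,2],[1,99]).round(4))
```

```bash
python3 tilt.py w8 s8
```

```text
w8 19089 slope [-0.0144  0.0026] mean [ 0.4381 -0.1264  0.076 ] rect [ 0.4493 -0.1265] [0.0723 0.0703] 89.27 z rng [0.068  0.0899]
s8 449 slope [-0.0031 -0.0146] mean [ 0.5143 -0.1203  0.0739] rect [ 0.5069 -0.1266] [0.0744 0.1183] 87.14 z rng [0.0666 0.0785]
```

>>> advance(rows={"moves": [[0, 0, -5, 0, 0, 0], [0, 0, -15, 0, 0, 0], [0, 0, -30, 0, 0, 0], [0, 0, -45, 0, 0, 0], [0, 0, -60, 0, 0, 0], [0, 0, -70, 0, 0, 0], [0, 0, -75, 0, 0, 0], [0, 0, -75, 0, 0, 0], [0, 0, -75, 0, 0, 0]]})

```text
time_s: 12.2
eef_pos: [0.4407, -0.1263, 0.1228]
tool_rot: [-0.0, 1.0, 0.0, -0.0]
force: [-0.2, -0.3, -2.5]
width: 0.0588
grasp_force: 64.9
```

```bash
python3 goal.py 0.5195 0.1625 0.12 -0.2905
```

```text
at [ 0.4407 -0.1263  0.1228] row [-0.0789  0.2888  0.0028] [ 0.000e+00 -2.000e-04  2.907e-01] dist 0.299 12.2
```

In the tool's units: 0.2888 m is 288.8, 0.287 m is 287, 0.2907 rad is 1.1628.

>>> advance(rows={"moves": [[-2, 6, 0, 0, 0, 0.02], [-5, 18, 0, 0, 0, 0.08], [-10, 36, 0, 0, 0, 0.16], [-16, 60, 0, 0, 0, 0.24], [-23, 85, 0, 0, 0, 0.34], [-30, 110, 0, 0, 0, 0.44], [-37, 135, 0, 0, 0, 0.54], [-44, 160, 0, 0, 0, 0.64], [-51, 185, 0, 0, 0, 0.74], [-58, 210, 0, 0, 0, 0.84], [-64, 235, 0, 0, 0, 0.94], [-70, 256, 0, 0, 0, 1.02], [-75, 272, 0, 0, 0, 1.1], [-77.5, 283, 0, 0, 0, 1.148], [-78.5, 287, 0, 0, 0, 1.16], [-78.9, 288.8, 2.8, 0, 0, 1.1628], [-78.9, 288.8, 2.8, 0, 0, 1.1628], [-78.9, 288.8, 2.8, 0, 0, 1.1628]]})

```text
time_s: 13.7
eef_pos: [0.519, 0.1619, 0.1193]
tool_rot: [0.145, 0.989, -0.0, -0.001]
force: [0.3, 0.2, -3.9]
width: 0.0589
grasp_force: 64.9
```

```bash
python3 goal.py 0.5195 0.1625 0.046 -0.2905; python3 cap.py side s9;python3 cap.py wrist w9; python3 cap.py scene c9; python3 tilt.py s9 w9
python3 -c "
import cv2,numpy as np
a=cv2.imread('pics/s9.png')[180:300,210:370];b=cv2.imread('pics/c9.png')[130:250,220:380]
cv2.imwrite('pics/g9.png',cv2.resize(np.hstack([a,b]),(800,300),interpolation=2))"
```

```text
at [0.519  0.1619 0.1193] row [-0.0004  0.0007  0.0733] [-0.0007 -0.0015 -0.0004] dist 0.073 13.7
s9 418 slope [-0.0141 -0.0232] mean [0.6092 0.1444 0.1451] rect [0.6    0.1384] [0.0637 0.0856] 73.07 z rng [0.1379 0.1488]
w9 19076 slope [-0.0115  0.0058] mean [0.5165 0.1627 0.1474] rect [0.5241 0.1605] [0.0723 0.0632] 73.55 z rng [0.1396 0.1612]
```

View pics/g9.png

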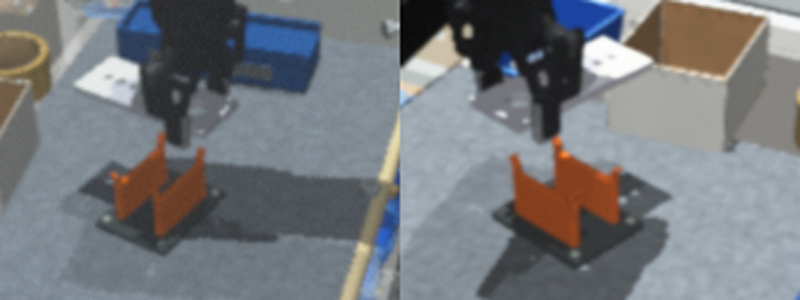

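The side and scene crops show the gauge level over the cradle, lined up with the bars. The crop offsets agree with the measured pose. Lowering it.

In the tool's units: 0.082 m is 82, 0.08 m is 80, -0.02 rad is -0.08.

>>> advance(rows={"moves": [[-0.4, 0.6, 5, 0, -0.04, 0], [-0.4, 0.6, 15, 0, -0.08, 0], [-0.4, 0.6, 27, 0, -0.08, 0], [-0.4, 0.6, 39, 0, -0.08, 0], [-0.4, 0.6, 51, 0, -0.08, 0], [-0.4, 0.6, 62, 0, -0.08, 0], [-0.4, 0.6, 70, 0, -0.08, 0], [-0.4, 0.6, 76, 0, -0.08, 0], [-0.4, 0.6, 80, 0, -0.08, 0], [-0.4, 0.6, 82, 0, -0.08, 0], [-0.4, 0.6, 82, 0, -0.08, 0], [-0.4, 0.6, 82, 0, -0.08, 0]]})

```text
time_s: 14.85
eef_pos: [0.5207, 0.1629, 0.0385]
tool_rot: [0.145, 0.989, -0.001, 0.01]
force: [-0.1, -0.1, -2.4]
width: 0.0588
grasp_force: 65.0
```

```bash
python3 goal.py 0.5195 0.1625 0.0297 -0.2905;python3 cap.py wrist wa; python3 cap.py side sa; python3 tilt.py sa wa
```

```text
at [0.5207 0.1629 0.0385] row [ 0.0012 -0.0007  0.0088] [ 0.0003  0.0208 -0.    ] dist 0.009 14.85
sa 412 slope [ 0.0148 -0.0217] mean [0.6103 0.1447 0.0666] rect [0.6015 0.1392] [0.0647 0.0826] 74.21 z rng [0.0582 0.0708]
wa 19162 slope [0.0084 0.0007] mean [0.5173 0.164  0.0663] rect [0.5248 0.1619] [0.0724 0.0632] 73.53 z rng [0.0582 0.0802]
```

In the tool's units: -0.0007 m is -0.7, 0.0084 m is 8.4.

>>> advance(rows={"moves": [[1, -0.7, 2, 0, 0, 0], [1, -0.7, 4, 0, 0, 0], [1, -0.7, 5, 0, 0, 0], [1, -0.7, 6, 0, 0, 0], [1, -0.7, 7, 0, 0, 0], [1, -0.7, 7.7, 0, 0, 0], [1, -0.7, 8.2, 0, 0, 0], [1, -0.7, 8.4, 0, 0, 0], [1, -0.7, 8.4, 0, 0, 0]]})

```text
time_s: 15.7
eef_pos: [0.5192, 0.1625, 0.0298]
tool_rot: [0.145, 0.989, -0.001, 0.01]
force: [-1.6, -0.4, -0.4]
width: 0.0589
grasp_force: 65.2
```

```bash
python3 cap.py wrist wb; python3 cap.py side sb; python3 tilt.py sb wb
```

```text
sb 403 slope [ 0.0036 -0.0179] mean [0.6088 0.1433 0.0582] rect [0.6003 0.14  ] [0.067  0.0858] 75.29 z rng [0.0506 0.0616]
wb 19213 slope [0.0107 0.0001] mean [0.5159 0.1635 0.0576] rect [0.5233 0.1616] [0.0722 0.0632] 73.97 z rng [0.0497 0.0716]
```

The manual's scale: shifts go in mm and turns go in units of 0.25 rad. Converting my numbers, 0.0004 m is 0.4.

>>> advance(rows={"moves": [[0, 0, 0.4, 0, 0, 0], [0, 0, 0.4, 0, 0, 0], [0, 0, 0.4, 0, 0, 0]]})

```text
time_s: 16.05
eef_pos: [0.5192, 0.1625, 0.0296]
tool_rot: [0.145, 0.989, -0.002, 0.01]
force: [-4.7, -1.3, 5.9]
width: 0.0592
grasp_force: 65.6
```

>>> advance(rows={"moves": [[0, 0, 0, 0, 0, 0], [0, 0, 0, 0, 0, 0], [0, 0, 0, 0, 0, 0], [0, 0, 0, 0, 0, 0], [0, 0, 0, 0, 0, 0], [0, 0, 0, 0, 0, 0], [0, 0, 0, 0, 0, 0], [0, 0, 0, 0, 0, 0]]}, aperture=0.08)

```text
time_s: 16.72
eef_pos: [0.5193, 0.1624, 0.0293]
tool_rot: [0.145, 0.989, -0.001, 0.01]
force: [0.8, -0.0, -0.4]
width: 0.08
grasp_force: 0.0
```

>>> advance(rows={"moves": [[0, 0, -5, 0, 0, 0], [0, 0, -20, 0, 0, 0], [0, 0, -40, 0, 0, 0], [0, 0, -70, 0, 0, 0], [0, 0, -100, 0, 0, 0], [0, 0, -130, 0, 0, 0], [-40, 0, -160, 0, 0, 0], [-80, 0, -180, 0, 0, 0], [-100, 0, -200, 0, 0, 0], [-100, 0, -200, 0, 0, 0], [-100, 0, -200, 0, 0, 0]]})

```text
time_s: 17.63
eef_pos: [0.6129, 0.1344, 0.2334]
tool_rot: [0.145, 0.989, -0.001, 0.012]
force: [-0.6, -0.5, -1.2]
width: 0.0801
grasp_force: 0.0
```

```bash
python3 cap.py wrist wc; python3 cap.py side sc
```

Run:
```python
from h import *
for n in("wc","sc"):
    c=load(n+".npz"); h=cv2.cvtColor(c["image"],cv2.COLOR_RGB2HSV).astype(int)
    v,u=np.mgrid[:480,:640]; X=(c["origin"]+rays(c,np.c_[u.ravel(),v.ravel()])*c["z_map"].reshape(-1,1)).reshape(480,640,3)
    r=np.hypot(X[...,0]-.5665,X[...,1]-.1485)
    m=(c["z_map"]>0)&(r<.1)&(X[...,2]>.053)&(X[...,2]<.063)&(h[...,1]<75)&(h[...,2]>80); w=big(cv2.morphologyEx(m.astype(np.uint8),2,np.ones((3,3)))>0); P=X[w]
    A=np.c_[P[:,:2]-P[:,:2].mean(0),np.ones(len(P))]; s=np.linalg.lstsq(A,P[:,2],rcond=None)[0]; b=cv2.minAreaRect(P[:,:2].astype(np.float32))
    print(n,len(P),s.round(4),np.round(b[0],4),np.round(b[1],4),round(b[2],2))
a=cv2.imread('pics/wc.png');b=cv2.imread('pics/sc.png')[200:300,220:340]
cv2.imwrite('pics/gc.png',np.hstack([cv2.resize(a,(440,330)),cv2.resize(b,(360,330),interpolation=2)]))
```

```text
wc 9527 [-0.     -0.0005  0.0581] [0.5657 0.1487] [0.0602 0.1501] 73.31
sc 922 [ 0.0006 -0.0007  0.0576] [0.5667 0.1483] [0.0667 0.1527] 73.61
```

View pics/gc.png

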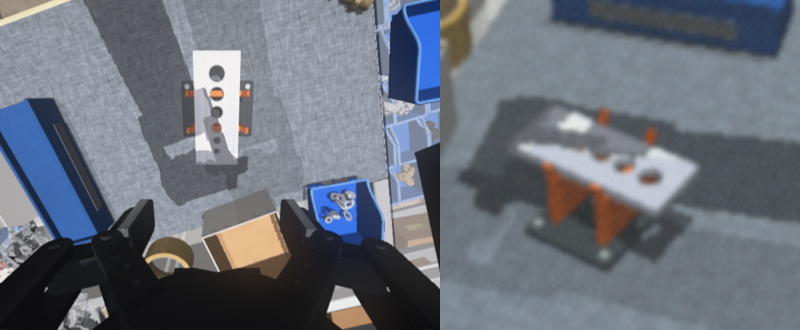

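The gauge lies flat on both bars between the ears: centre (0.5657, 0.1487) against the cradle's (0.5665, 0.1485), with the top at 0.058. The robot is clear of it.

```bash
python3 -c "
from bench import manip
print(manip.hand_in())"
```

```text
the job is handed in; nothing more can be done
None
```

The gauge is down flat on both bars of the cradle, within about 1 mm of the middle by the wrist camera, and the job was handed in with the arm clear of it; the interface returned no verdict.

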